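# Wedge up a scanner calibration panel under a height gauge

## Task

Prop up the front edge of the white calibration panel on its stand. First push the gauge head straight down until its sprung foot rests on the panel and is pressed in about 5 mm, and leave it there; then take the wedge by its upright handle and slide it along the base plate, thin end first, under the middle of the panel's front edge until that edge has just come off both front rests, about 5 mm up, which the gauge foot follows. Finish while still holding the wedge there; do not touch the panel with the gripper or shove it out of place, and leave the other things on the table alone.

Things in the scene. Friction and masses are not known exactly. Their poses are not given: they have to be found in the camera images.
- stand: Fixed dark steel base plate on the table, 300 x 260 x 8 mm. Origin on the table top; x points from the free front apron to the back stop, y left, z up. The plate spans x -130 to +170, y -130 to +130 mm, top z = 8 mm. Four black rests with tops at z = 18 mm carry the panel, which covers x = 0 to 150 mm; a bar at x = 151 mm stops it sliding back. Gauge post (130 mm tall) at x 35, y 115 mm.
- front_rests: The two front rests of the stand: black 20 x 20 mm blocks centred at x = 13, y = +-70 mm in the stand's frame, tops 18 mm above the table, 120 mm free between them. Origin and axes as those of stand.
- panel: Loose white calibration panel with dark dots and black corners, 150 (x) x 180 (y) x 12 mm, about 0.7 kg, lying on the four rests (underside 18 mm above the table). Origin at the centre of its underside; axes as those of the stand while it lies there. It can tip up about its back edge.
- panel_front (a point): Middle of the lower front edge of the panel (x = 0, y = 0, z = 18 mm in the stand's frame while it lies on its rests; 10 mm above the plate).
- gauge_head (a joint): How far the gauge head is down its post, m: 0 = top, grows as it is pushed down, up to 0.042. Held by friction: about 5 N moves it down and it stays where it is left. The start value varies. It carries the sprung foot, which first touches the resting panel at 0.030.
- gauge_cap (a point): Centre of the flat top of the gauge head: a round black cap 32 mm across, to be pushed down from above. In the stand's frame x = 35, y = 60 mm; z = 120 mm minus the gauge_head value (so 85 mm when the foot is pressed in 5 mm on the resting panel).
- gauge_foot (a joint): Reading of the sprung gauge foot (18 mm disc under the head, over the panel 35 mm behind its front edge), m: 0 = fully out, grows as the foot is pressed into the head, up to 0.022. Soft spring, about 0.5 to 1.8 N. As the panel's front edge rises by 5 mm the reading grows by about 4 mm.
- wedge: Loose aluminium wedge, 0.2 kg, 110 x 30 mm, with an upright handle. Origin on its underside below the handle; x points to the thin end. Sole from x = -15 to +95 mm. 24 mm thick from x = -15 to +15, then tapering evenly to 4 mm at x = 95 mm (1 mm per 4 mm). Handle 26 mm (x) x 20 mm (y), z = 24 to 64 mm, centred over the origin.
- wedge_tip (a point): Middle of the thin end of the wedge, on its underside (x = 95 mm in the wedge's frame).
- flat_block: Bystander: a parallel block of the same set, aluminium, 110 x 30 x 24 mm with the same handle but no taper. Origin on its underside below the handle. It and the wedge may lie in either of two places.
- water_bottle: Bystander: clear water bottle, 62 mm across, 190 mm tall. Origin at its base.
- tape_roll: Bystander: roll of packing tape, 96 mm across, 45 mm tall. Origin at its base.
- spray_can: Bystander: spray can, 64 mm across, 170 mm tall. Origin at its base.
- sticker_pot: Bystander: small pot of marker stickers, 48 mm across, 32 mm tall. Origin at its base.
- label_roll: Bystander: roll of paper labels, 64 mm across, 60 mm tall. Origin at its base.
- phone: Bystander: black phone, 150 x 72 x 9 mm. Origin at its underside.
Things that resemble listed ones, but are neither listed nor needed, are in the scene too. Leave any green or yellow look-alike of the wedge alone.

How it is judged:
By the outcome, as a careful person would: the job done as asked, in the order asked, and still so for the second after the job is handed in, while the arm keeps its last pose, push and grip.
It also fails if it takes over 58 s, if anything falls off the work surface, if the arm or the gripper's body presses on something with over 40 N, if the wrist force passes 120 N, or if a joint passes its speed limit or range.

## Robot

A 7-joint arm with a two-finger parallel gripper is mounted at the origin on the work surface. World frame = base frame: x ahead of the robot, y to its left, z up, the work surface at z = 0. Lengths are in m, angles in rad, forces in N, time in s.
With the tool pointing down it reaches from about 0.4 to 0.85 m from the base axis. Payload 10.4 kg.
Tool frame: the origin (TCP) lies at the very end of the fingers, on their centre line; the grasp point (between the pads) lies 19 mm behind it; y points along the fingers, z is the direction in which the jaws open and shut, and the axes are right-handed (so a half turn about y gives the same grasp; the last joint's range is limited). The gripper opens to 85 mm and grips with 20 to 120 N. Pads are 22 mm wide; open, the fingers measure 114 mm over their backs; the gripper's body (76 mm by 85 mm) begins 54 mm behind the grasp point. The pads swing forward as they close: fully open they stand 13 mm farther back than shut.
Start: joints at [1.311, 0.332, -0.065, 1.46, 0.022, 1.35, -0.088], TCP at [0.147, -0.608, 0.231] pointing down, gripper open.
Joint ranges: [-2.6, 2.6], [-0.5, 2.12], [-1.47, 1.34], [0.16, 2.42], [-1.27, 4.41], [0.06, 2.06], [-2.6, 2.6]. Speed limits (rad/s): [2.22, 2.22, 2.79, 2.79, 3.14, 3.14, 3.14].

## Interface

Orientations are given as a unit quaternion [x, y, z, w].
In Python, from workcell import manip gives the robot as it stands.
- The arm moves only by the tool arm_command, never from a script. Its argument "commands" is a list that holds one entry, the list of rows, each a list of 6 numbers: the shift along the world's x, y, z in cm, then the turn, a rotation vector about the world's x, y, z in degrees. A call has 1 to 20 rows; each row is the pose to reach, as a shift and turn from the pose commanded when the call began; what a row does not reach only later rows make up. A row lasts 1/10 s, in which the tool goes at most 50 mm and 8.59 degrees, less where a joint would pass 70% of its speed; a pose out of reach is approached as far as the arm can. A call with a gripper value outside its range is refused whole. "claw" is the finger opening in cm, from 0 to 8.54, set as the call begins (left out, the last holds). The fingers move at their own pace and stop on an object; "newtons" is the grip in N (left out, the last holds). Time passes only in rows, so rows that repeat a pose let the fingers close. It gives the time, the measured TCP pose, the force and the opening at its end, in the units of the state.
- manip.get_obs(): the state, without advancing time (a new reading comes with each control period).
- manip.camera(name): name is "side" or "top"; returns a dict with "pixels" (400x640x3 uint8, blue, green, red), "depth" (400x640 float32, m along the optical axis (not along the pixel's ray), 0 where there is no reading), "K" (3x3 intrinsics, pixels), "rvec" (rotation vector, rad) and "tvec" (3), from world to camera coordinates, as OpenCV has them. Camera axes: x right, y down, z forward; pixel columns grow to the right and rows downward; lengths in m; the calibration is good to about 2 mm. A picture is of the moment at which its call begins.
- manip.hand_in(): hands the job in, once; it reports no verdict.
Trained networks look in the newest picture that a camera, given by its name, has taken for a name from the list of things; names that differ only in an ending like _2 or _b are one class to them, and where a whole thing is asked for, a point or a joint stands for the part that bears it (a point fixed in the world has none). Each returns a list of dicts, best first, with "p" (0 to 1); they miss things now and then, are a little off and sometimes report something else, mostly with a low value. They report only what shows in the picture. A call takes as long as a camera call. They do not tell look-alikes from the thing itself.
- manip.masks_of(camera, thing): "mask" (400x640 bool, what is visible of it) and "bbox" ([left, top, right, bottom] in pixels, round what is visible of it).
The state is a dict: "clock": time; "joint_pos": joint angles; "joint_velocities": joint speeds; "tau": joint torques, N m; "position": TCP position; "ee_rot": TCP orientation; "ft_force": force on the tool from outside, world axes, zero at the start; "torque": the same for the moment, N m; "grip_width": opening from 0.0 (shut) to 1.0 (fully open).
Only numpy, scipy, OpenCV 4.12 (cv2) and the standard library are available. Lean on these libraries where they do the work, as an engineer would, in place of code of your own. Each camera call takes 0.05 s, during which the arm holds its last target.

## Working session

There is one attempt and no reset: what is moved stays moved. The work goes in short steps, Python scripts to look and compute and a tool call to move; the robot and the scene stay as the last step left them, time stands still between calls to the robot, and variables do not carry over. Pictures are saved under pics/ and viewed, and the job is handed in when it is done.

Besides the shell and the picture viewer there is one more tool, called after "Request:" as a command line: name --argument value ..., lists and objects as JSON in quotes. arm_command: Moves the arm, as the interface text tells. Its arguments: {"type":"object","properties":{"commands":{"type":"array"},"claw":{"type":"number"},"newtons":{"type":"number"}},"required":["commands"]}

```bash
mkdir -p pics; ls; cat > h.py <<'E'
import numpy as np, cv2
from workcell import manip
def cam(n):
    c=manip.camera(n); R=cv2.Rodrigues(np.array(c["rvec"],float))[0]; c["R"]=R; c["t"]=np.array(c["tvec"],float).reshape(3); c["K"]=np.array(c["K"],float); return c
def cloud(c):
    d=c["depth"]; v,u=np.mgrid[:400,:640]; K=c["K"]
    P=np.stack([(u-K[0,2])/K[0,0]*d,(v-K[1,2])/K[1,1]*d,d],-1)
    return (P-c["t"])@c["R"]   # world
def proj(c,p):
    q=np.atleast_2d(p)@c["R"].T+c["t"]; q=q@c["K"].T; return q[:,:2]/q[:,2:]
E
python3 - <<'E'
from h import *
for n in("side","top"):
    c=cam(n); cv2.imwrite(f"pics/{n}0.png",c["pixels"]); print(n,-c["R"].T@c["t"],c["R"][2])
    np.savez(f"{n}0.npz",**{k:c[k] for k in("pixels","depth","K","R","t")})
    P=cloud(c)
    for t in["stand","front_rests","panel","gauge_head","gauge_cap","gauge_foot","wedge","flat_block","water_bottle","tape_roll","spray_can","sticker_pot","label_roll","phone"]:
        for r in manip.masks_of(n,t)[:3]:
            m=r["mask"]&(c["depth"]>0); print(t,round(r["p"],2),r["bbox"],np.median(P[m],0).round(3) if m.any() else None)
print(manip.get_obs())
E
```

```text
pics
side [0.49834773 0.66691196 0.93487058] [ 0.02395915 -0.63421668 -0.77278404]
stand 0.91 [235.4, 215.5, 364.9, 313.4] [0.529 0.178 0.008]
front_rests 0.63 [248.6, 220.7, 315.9, 288.5] [0.639 0.116 0.03 ]
panel 0.57 [247.5, 221.4, 314.0, 289.2] [0.639 0.118 0.03 ]
gauge_head 0.89 [278.4, 250.2, 293.0, 288.1] [0.604 0.196 0.104]
gauge_cap 0.62 [277.5, 250.4, 298.9, 288.0] [0.605 0.195 0.104]
wedge 0.95 [324.2, 141.2, 360.4, 167.9] [ 0.455 -0.263  0.017]
wedge 0.91 [374.5, 167.2, 385.8, 200.5] [ 0.354 -0.147  0.019]
wedge 0.81 [364.7, 139.3, 397.0, 159.0] [ 0.345 -0.288  0.018]
flat_block 0.84 [277.3, 141.2, 308.9, 162.5] [ 0.623 -0.278  0.023]
water_bottle 0.81 [254.8, 329.9, 294.1, 381.5] [0.615 0.415 0.123]
water_bottle 0.66 [325.8, 115.9, 334.1, 132.3] [ 0.513 -0.418  0.03 ]
tape_roll 0.88 [365.0, 337.8, 409.4, 385.1] [0.375 0.397 0.044]
spray_can 0.67 [312.7, 317.8, 342.1, 373.6] [0.509 0.4   0.162]
sticker_pot 0.43 [324.7, 118.4, 337.7, 132.9] [ 0.513 -0.415  0.03 ]
label_roll 0.79 [283.7, 110.6, 302.4, 132.3] [ 0.645 -0.405  0.045]
phone 0.63 [351.6, 109.8, 397.9, 133.0] [ 0
[... 1377 characters left out ...]
1 -0.47   0.01 ]
{'clock': 1.5, 'joint_pos': array([ 1.31140664,  0.33221706, -0.06470274,  1.4601068 ,  0.02162877,
        1.3498649 , -0.08848574]), 'joint_velocities': array([-0.00279155,  0.0007618 , -0.00160757,  0.00134503,  0.00155308,
       -0.0014055 , -0.00135427]), 'tau': array([ 3.81031468e-04, -6.25220490e+01,  4.91898833e-02, -3.91822207e+01,
        1.64892920e-02,  1.84198085e-03, -8.21805770e-06]), 'position': array([ 0.14663232, -0.60758678,  0.23132363]), 'ee_rot': array([ 0.08352948, -0.70212024,  0.70219092, -0.08353385]), 'ft_force': array([0.63253103, 0.64267805, 0.22278856]), 'torque': array([-0.01422941,  0.02069138, -0.02000229]), 'grip_width': 1.0007052325650232}
```

View images.

```bash
python3 - <<'E'
import numpy as np,cv2
a=np.load("top0.npz")["pixels"]; b=np.load("side0.npz")["pixels"]
cv2.imwrite("pics/topc.png",cv2.resize(a[120:320,150:510],(800,444),interpolation=cv2.INTER_CUBIC))
cv2.imwrite("pics/sidec.png",cv2.resize(b[100:330,220:430],(548,600),interpolation=cv2.INTER_CUBIC))
E
```

```text
(no output)
```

View pics/topc.png

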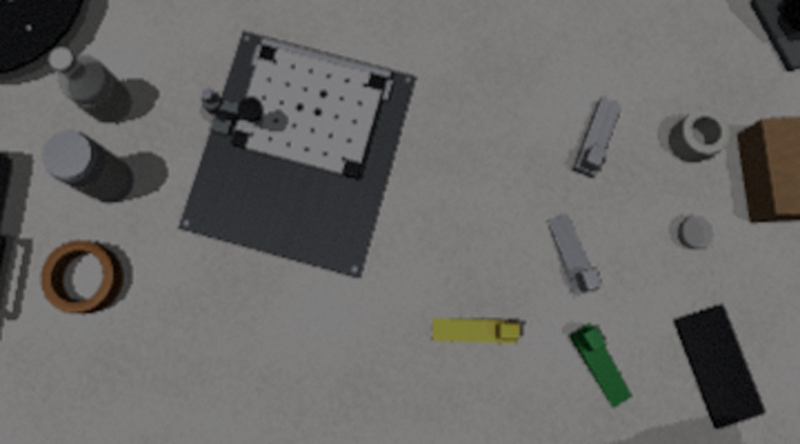

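View pics/sidec.png

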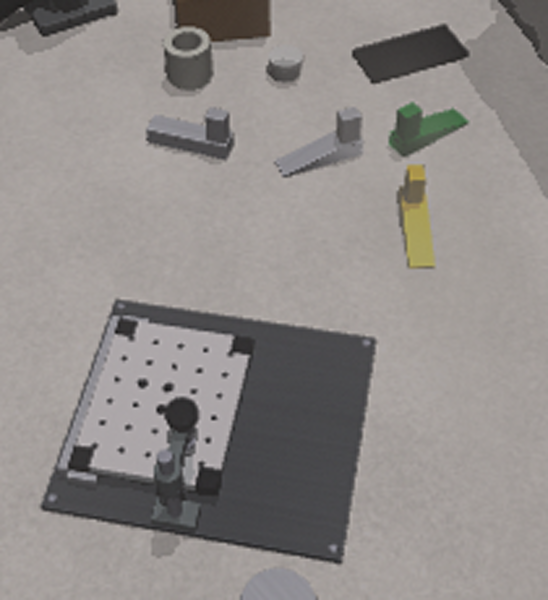

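```bash
cat > m.py <<'E'
from h import *
def ray(c,uv,z):
    uv=np.atleast_2d(uv).astype(float); K=c["K"]
    d=np.c_[(uv[:,0]-K[0,2])/K[0,0],(uv[:,1]-K[1,2])/K[1,1],np.ones(len(uv))]@c["R"]; o=-c["R"].T@c["t"]
    return o+d*((z-o[2])/d[:,2])[:,None]
def box(P):
    (cx,cy),(w,h),a=cv2.minAreaRect((P[:,:2]*1000).astype(np.float32)); return np.round([cx,cy,w,h,a],1)
E
python3 - <<'E'
from m import *
for n,r in(("top",(215,120,350,260)),("side",(225,205,375,325))):
    c=dict(np.load(n+"0.npz")); P=cloud(c); g=c["pixels"].max(2).astype(int)
    print(n,"table z",np.median(P[300:330,300:340,2]))
    roi=np.zeros((400,640),bool); roi[r[1]:r[3],r[0]:r[2]]=1
    Z=P[...,2]; 
    print("gray table/plate/panel",np.median(g[roi&(abs(Z)<.003)]),np.median(g[roi&(abs(Z-.008)<.002)]),np.median(g[roi&(abs(Z-.03)<.003)]))
    pl=(roi&(g<85)).astype(np.uint8); pl=cv2.morphologyEx(pl,cv2.MORPH_CLOSE,np.ones((5,5)))
    k,l,s,_=cv2.connectedComponentsWithStats(pl); i=1+s[1:,4].argmax()
    v,u=np.nonzero(l==i); print("plate bbox",s[i],box(ray(c,np.c_[u,v],.008)))
    m=roi&(abs(Z-.03)<.004)
    v,u=np.nonzero(m); print("panel by depth",m.sum(),box(P[m]),box(ray(c,np.c_[u,v],.03)))
    m=roi&(Z>.085)&(Z<.14)
    print("post/cap pts",m.sum()); 
    for lo in np.arange(.08,.14,.005):
        q=roi&(Z>lo)&(Z<lo+.005)
        if q.sum()>3: print(round(lo,3),q.sum(),P[q].mean(0).round(4))
    for nm,rr in(("w",dict(top=(392,210,430,258),side=(320,138,363,170))[n]),("f",dict(top=(402,158,434,203),side=(274,136,312,165))[n])):
        q=np.zeros((400,640),bool); q[rr[1]:rr[3],rr[0]:rr[2]]=1; q&=Z>.004
        X=P[q]; 
        print(nm,q.sum(),box(X)); 
        hd=X[X[:,2]>.05]; print(" handle top",len(hd),hd.mean(0).round(4) if len(hd) else 0, X[:,2].max())
        b=X[X[:,2]<.03]; mu=b[:,:2].mean(0); w,V=np.linalg.eigh(np.cov((b[:,:2]-mu).T)); s=(b[:,:2]-mu)@V[:,1]; print(" axis",V[:,1].round(3))
        for a in np.arange(-.06,.06,.01):
            k=(s>=a)&(s<a+.01)
            if k.sum()>2: print("  ",round(a,3),np.median(b[k],0).round(4))
E
```

```text
top table z 0.001201570978576887
gray table/plate/panel 124.0 53.0 126.0
plate bbox [ 230  134  108  111 5461] [580.8 134.1 286.  299.8  80.2]
panel by depth 2479 [640.7 118.  207.8 162.1  80.1] [640.1 117.6 207.9 161.5  80.3]
post/cap pts 228
0.085 10 [0.6029 0.2118 0.0879]
0.09 10 [0.6065 0.2083 0.0937]
0.095 39 [0.6084 0.2096 0.0979]
0.1 11 [0.611  0.222  0.1025]
0.105 28 [0.6112 0.2285 0.1072]
0.11 32 [0.6039 0.1877 0.1134]
0.115 71 [0.6058 0.1818 0.1173]
0.12 6 [0.606  0.185  0.1209]
0.125 7 [0.6105 0.2336 0.1282]
0.13 14 [0.6146 0.2322 0.1318]
w 566 [ 445.3 -168.4  153.8  358.5   15.1]
 handle top 84 [ 0.4191 -0.2452  0.2022] 1.1215090213551102
 axis [-0.99  -0.139]
   -0.06 [ 0.5344 -0.267   0.0049]
   -0.05 [ 0.5191 -0.2491  0.0055]
   -0.04 [ 0.5102 -0.2524  0.0082]
   -0.03 [ 0.5001 -0.2544  0.011 ]
   -0.02 [ 0.4919 -0.261   0.012 ]
   -0.01 [ 0.4816 -0.2618  0.0152]
   0.0 [ 0.4716 -0.2635  0.0184]
   0.01 [ 0.4623 -0.2664  0.0206]
   0.02 [ 0.4526 -0.2726  0.0229]
   0.03 [ 0.443  -0.2642  0.0216]
   0.04 [ 0.4303 -0.2666  0.0177]
   0.05 [ 0.4217 -0.2727  0.0131]
f 526 
[... 1491 characters left out ...]
.01 [ 0.4548 -0.262   0.0198]
   0.02 [ 0.4449 -0.2635  0.0222]
   0.03 [ 0.432 -0.263  0.021]
   0.04 [ 0.4248 -0.2668  0.0202]
   0.05 [ 0.4152 -0.2704  0.0208]
f 424 [ 548.9  135.1  119.6 1061.8   11.9]
 handle top 62 [ 0.5936 -0.2439  0.0883] 0.9348705774863613
 axis [-0.928  0.373]
   -0.06 [ 0.6882 -0.2995  0.0233]
   -0.05 [ 0.6816 -0.2938  0.022 ]
   -0.04 [ 0.6716 -0.2913  0.0217]
   -0.03 [ 0.663  -0.289   0.0222]
   -0.02 [ 0.6533 -0.2856  0.0215]
   -0.01 [ 0.6434 -0.2813  0.0223]
   0.0 [ 0.6333 -0.2795  0.0218]
   0.01 [ 0.6233 -0.278   0.0217]
   0.02 [ 0.6172 -0.2697  0.0184]
   0.03 [ 0.6082 -0.2663  0.0184]
   0.04 [ 0.598  -0.2644  0.021 ]
   0.05 [ 0.5855 -0.2666  0.0174]
```

```bash
cat > fit.py <<'E'
from m import *
from scipy.optimize import least_squares
from scipy.ndimage import map_coordinates,gaussian_filter
def T(p,q): # stand->world
    c,s=np.cos(p[2]),np.sin(p[2]); q=np.atleast_2d(q); return np.c_[p[0]+c*q[:,0]-s*q[:,1],p[1]+s*q[:,0]+c*q[:,1],q[:,2]]
def edges(c,p,A,B,out,half=7,n=25,lo=.1,hi=.9,sign=1):
    """sample along segment A-B (stand mm), find the strongest brightening along 'out' dir; return world pts of edge"""
    g=gaussian_filter(c["pixels"].astype(float).mean(2),.7); R=[]
    for f in np.linspace(lo,hi,n):
        q=np.array(A)+(np.array(B)-A)*f; d=np.arange(-half,half+.01,.25)
        W=np.array([q+np.array(out)*k for k in d])/1000; uv=proj(c,T(p,W))
        v=map_coordinates(g,[uv[:,1],uv[:,0]],order=1); gr=np.gradient(v)*sign; i=gr[2:-2].argmax()+2
        if gr[i]>1.2: R.append(d[i])
    return np.array(R)
if __name__=="__main__":
    for n in("top","side"):
        c=dict(np.load(n+"0.npz")); p=np.array([.5583,.1308,np.radians(-9.8)])
        for it in range(4):
            rows=[];y=[]
            for nm,A,B,o,s in[("front",(-130,-130,8),(-130,130,8),(-1,0,0),1),("back",(170,-130,8),(170,130,8),(1,0,0),1),("right",(-130,-130,8),(170,-130,8),(0,-1,0),1),("left",(-130,130,8),(170,130,8),(0,1,0),1),("pfront",(0,-65,30),(0,65,30),(-1,0,0),-1),("pright",(25,-90,30),(120,-90,30),(0,-1,0),-1)]:
                r=edges(c,p,A,B,o,half=9,sign=s,hi=.4 if nm=="left" else .9); m=np.median(r) if len(r) else np.nan; 
                if it==3: print(n,nm,len(r),round(m,2),"spread",np.round(np.std(r),2))
                if it<3 and nm[0]!="p" and len(r)>5:
                    k=np.linspace(.1,.4 if nm=="left" else .9,25)
                    if nm=="left": hi=.4
                    for e,f in zip(r,k[:len(r)]) if len(r)==25 else []:
                        if abs(e-m)<3:
                            q=np.array(A)+(np.array(B)-A)*f
                            rows.append([o[0],o[1],o[0]*-q[1]+o[1]*q[0]]);y.append(e)
            if it<3:
                sol=least_squares(lambda v:np.array(rows)@v-y,np.zeros(3),loss="soft_l1").x
                p=np.r_[T(p,np.r_[sol[:2],0]/1000)[0,:2],p[2]+sol[2]]
        print(n,p[:2].round(4),np.degrees(p[2]).round(2))
        # wedge
        P=cloud(c);rr=dict(top=(392,210,430,258),side=(320,138,363,170))[n]; X=P[rr[1]:rr[3],rr[0]:rr[2]].reshape(-1,3)
        X=X[(X[:,2]>.004)&(X[:,2]<.08)&(abs(X[:,0]-.47)<.1)]
        h=X[(X[:,2]>.058)]; print("handle",len(h),h.mean(0).round(4),box(h))
        b=X[(X[:,2]>.006)&(X[:,2]<.022)&(X[:,0]>.45)]; l=np.polyfit(b[:,0],b[:,1],1); print("yaw",np.degrees(np.arctan(l[0])),"tip x",X[:,0].max(),box(X[X[:,2]<.026]))
    from scipy.spatial.transform import Rotation as Ro
    from workcell import manip
    print(Ro.from_quat(manip.get_obs()["ee_rot"]).as_matrix().round(3))
E
python3 fit.py
```

```text
top front 25 0.0 spread 0.66
top back 17 2.0 spread 2.72
top right 25 0.75 spread 0.88
top left 25 0.5 spread 0.6
top pfront 25 0.0 spread 0.69
top pright 25 -1.75 spread 0.6
top [0.5591 0.1254] -10.18
handle 64 [ 0.4339 -0.2808  0.0649] [ 434.3 -281.6   26.3   19.2   18.3]
yaw 11.431336943359556 tip x 0.5494903513116812 [ 475.2 -277.4  144.6  114.6    3.3]
side front 25 0.5 spread 0.72
side back 25 0.5 spread 2.55
side right 25 1.25 spread 0.78
side left 25 1.0 spread 0.58
side pfront 25 0.0 spread 0.67
side pright 25 1.25 spread 0.66
side [0.5584 0.1303] -10.22
handle 42 [ 0.432  -0.2757  0.0634] [ 432.7 -278.5   27.4   22.2   27.1]
yaw 11.574846997403409 tip x 0.5392818572170343 [ 490.4 -294.9  110.7  160.6   33.8]
[[-0.972  0.     0.235]
 [-0.235 -0.    -0.972]
 [ 0.    -1.     0.   ]]
```

```bash
python3 - <<'E'
from m import *
ims=[]
for n,r in(("top",(385,150,445,265)),("side",(265,130,370,175))):
    c=dict(np.load(n+"0.npz")); a=c["pixels"][r[1]:r[3],r[0]:r[2]].copy(); s=5 if n=="top" else 5
    a=cv2.resize(a,None,fx=s,fy=s,interpolation=cv2.INTER_CUBIC)
    def tr(p): return ((proj(c,p)-[r[0],r[1]]+.5)*s).astype(int)
    for yaw,col in((15,(0,0,255)),(19,(0,255,0))):
        t=np.radians(yaw);x=np.array([np.cos(t),np.sin(t),0]);y=np.array([-x[1],x[0],0])
        o=np.array([.434,-.281,0]) if n=="top" else np.array([.4325,-.277,0])
        q=np.array([o-.015*x-.015*y,o+.095*x-.015*y+[0,0,.0],o+.095*x+.015*y,o-.015*x+.015*y])
        cv2.polylines(a,[tr(q)],True,col,1)
    ims.append(a)
b=ims[1]; h=np.zeros((575,800,3),np.uint8); h[:575,:300]=ims[0]; b=cv2.resize(b,(495,212)); h[:212,305:]=b; cv2.imwrite("pics/wcrop.png",h)
E
```

```text
(no output)
```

View pics/wcrop.png

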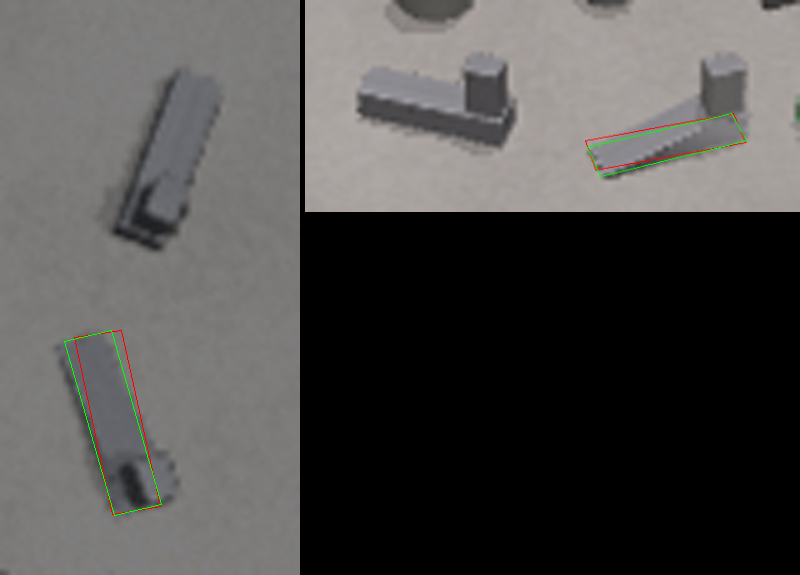

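Request:
arm_command --commands '[[[33, 36, 0, 0, 0, 33], [33, 36, 0, 0, 0, 33], [33, 36, 0, 0, 0, 33], [33, 36, 0, 0, 0, 33], [33, 36, 0, 0, 0, 33], [33, 36, 0, 0, 0, 33], [33, 36, 0, 0, 0, 33], [33, 36, 0, 0, 0, 33], [33, 36, 0, 0, 0, 33], [33, 36, 0, 0, 0, 33], [45.7, 79, -5, 0, 0, 66], [45.7, 79, -5, 0, 0, 66], [45.7, 79, -5, 0, 0, 66], [45.7, 79, -5, 0, 0, 66], [45.7, 79, -5, 0, 0, 66], [45.7, 79, -5, 0, 0, 66], [45.7, 79, -5, 0, 0, 66], [45.7, 79, -5, 0, 0, 66], [45.7, 79, -5, 0, 0, 66], [45.7, 79, -5, 0, 0, 66]]]' --claw 0 --newtons 40

```text
clock: 3.5
position: [0.6021, 0.1909, 0.1803]
ee_rot: [-0.455, 0.543, -0.54, 0.455]
ft_force: [0.1, -0.5, -0.1]
grip_width: 0.001
```

```bash
python3 - <<'E'
from m import *
from scipy.spatial.transform import Rotation as Ro
for n in("side","top"):
    c=cam(n); np.savez(f"{n}1.npz",**{k:c[k] for k in("pixels","depth","K","R","t")})
    o=manip.get_obs(); print(o["position"],o["ft_force"]); 
    q=c["pixels"].copy(); uv=proj(c,o["position"])[0]; print(uv); 
    x,y=int(uv[0]),int(uv[1]); a=q[y-50:y+60,x-70:x+70]; cv2.imwrite(f"pics/{n}1.png",cv2.resize(a,None,fx=5,fy=5))
print(Ro.from_quat(o["ee_rot"]).as_matrix().round(3), o["joint_pos"])
E
```

```text
[0.60262331 0.18727345 0.18051279] [-1.4474756   0.18862629 -0.26250427]
[286.64818749 244.62667364]
[0.60324587 0.18424932 0.18080322] [ 0.88553417 -0.93181484 -0.08959454]
[256.51207295 161.58833721]
[[-0.178 -0.001  0.984]
 [-0.984  0.001 -0.178]
 [-0.    -1.    -0.001]] [ 0.17919643  0.47542229 -0.73737441  1.48013299  0.32300272  1.31136131
 -0.76504311]
```

View pics/side1.png

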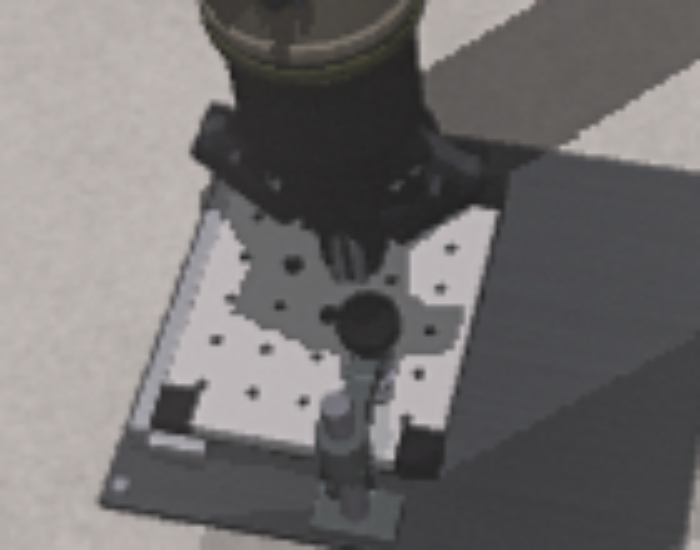

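View pics/top1.png

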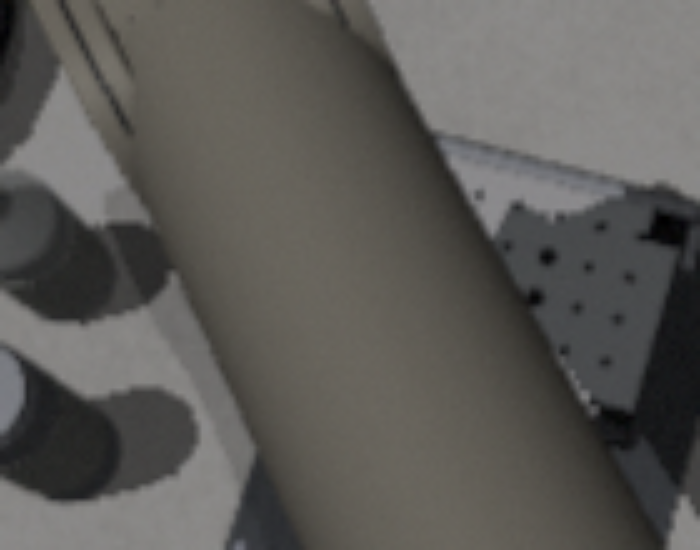

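```bash
python3 - <<'E'
from m import *
for n,r in(("top",(225,140,290,205)),("side",(255,230,320,295))):
    c=dict(np.load(n+"0.npz")); a=c["pixels"][r[1]:r[3],r[0]:r[2]].copy(); cv2.imwrite(f"pics/cap_{n}.png",cv2.resize(a,None,fx=8,fy=8))
    P=cloud(c); g=c["pixels"].max(2)
    roi=np.zeros((400,640),bool); roi[r[1]:r[3],r[0]:r[2]]=1
    m=roi&(g<60)&(P[...,2]>.108)&(P[...,2]<.13)&(P[...,1]<.21); v,u=np.nonzero(m)
    print(n,m.sum(),np.median(P[m],0).round(4),box(P[m]),box(ray(c,np.c_[u,v],.116)),P[m][:,2].std())
E
```

```text
top 89 [0.6031 0.1792 0.1166] [603.6 179.5  29.8  26.9  87.2] [603.6 179.6  26.7  28.8   5.6] 0.0022670576801429804
side 112 [0.6028 0.1844 0.1148] [603.2 182.8  27.5  28.4  59.7] [604.  185.5  26.6  31.    3.9] 0.0019143099973982977
```

View pics/cap_top.png

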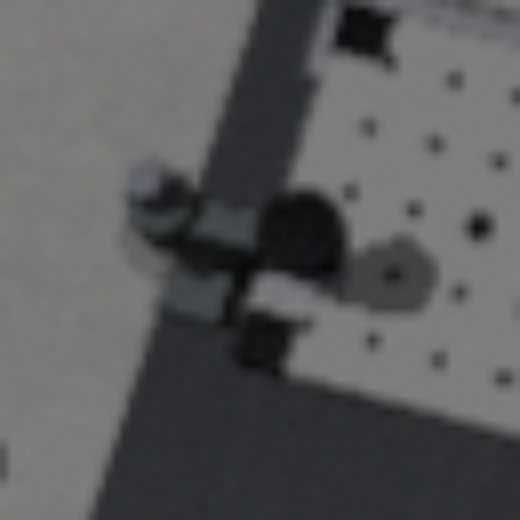

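Request:
arm_command --commands '[[[0, -0.1, -3, 0, 0, 0], [0, -0.1, -5, 0, 0, 0], [0, -0.1, -6, 0, 0, 0], [0, -0.1, -6.4, 0, 0, 0], [0, -0.1, -6.8, 0, 0, 0], [0, -0.1, -7.2, 0, 0, 0], [0, -0.1, -7.6, 0, 0, 0], [0, -0.1, -8, 0, 0, 0], [0, -0.1, -8.4, 0, 0, 0], [0, -0.1, -8.8, 0, 0, 0], [0, -0.1, -9.2, 0, 0, 0], [0, -0.1, -9.4, 0, 0, 0], [0, -0.1, -9.4, 0, 0, 0], [0, -0.1, -9.4, 0, 0, 0]]]'

```text
clock: 5.0
position: [0.603, 0.182, 0.0869]
ee_rot: [-0.453, 0.544, -0.543, 0.452]
ft_force: [-0.0, -0.5, 0.9]
grip_width: -0.003
```

Request:
arm_command --commands '[[[0, 0, -0.1, 0, 0, 0], [0, 0, -0.2, 0, 0, 0]]]'

```text
clock: 5.2
position: [0.6031, 0.182, 0.0854]
ee_rot: [-0.453, 0.543, -0.543, 0.453]
ft_force: [-2.7, 0.2, 4.5]
grip_width: 0.004
```

```bash
python3 - <<'E'
from m import *
o=manip.get_obs(); print(o["position"],o["ft_force"])
c=cam("side"); P=cloud(c); np.savez("side2.npz",**{k:c[k] for k in("pixels","depth","K","R","t")})
o=manip.get_obs(); print(o["position"],o["ft_force"])
a=c["pixels"][215:320,220:330]; cv2.imwrite("pics/side2.png",cv2.resize(a,None,fx=5.5,fy=5.5,interpolation=cv2.INTER_CUBIC))
E
```

```text
[0.60306613 0.18202837 0.0853854 ] [-2.7262142   0.22228829  4.52421924]
[0.60307568 0.18199973 0.08522495] [-2.73385983  0.68666252  4.24139497]
```

View pics/side2.png

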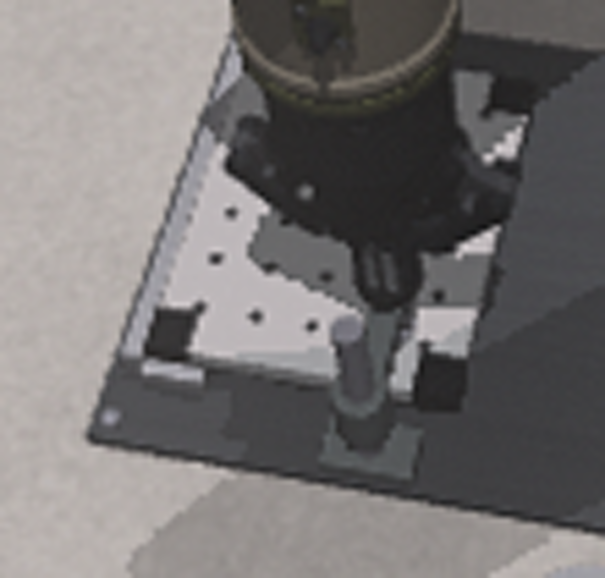

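Request:
arm_command --commands '[[[0, 0, 2, 0, 0, 0], [0, 0, 6, 0, 0, 0], [0, 0, 10, 0, 0, 0], [0, 0, 12, 0, 0, 0]]]'

```text
clock: 5.65
position: [0.6044, 0.1821, 0.2087]
ee_rot: [0.451, -0.543, 0.544, -0.454]
ft_force: [0.1, 0.7, 0.1]
grip_width: -0.0
```

Request:
arm_command --commands '[[[-17, -46, 0, 0, 0, -60], [-17, -46, 0, 0, 0, -60], [-17, -46, 0, 0, 0, -60], [-17, -46, 0, 0, 0, -60], [-17, -46, 0, 0, 0, -60], [-17, -46, 0, 0, 0, -60], [-17, -46, 0, 0, 0, -60], [-17, -46, 0, 0, 0, -60], [-17, -46, 0, 0, 0, -60], [-17, -46, -2, 0, 0, -60], [-17, -46, -5, 0, 0, -60], [-17, -46, -8, 0, 0, -60], [-17, -46, -8, 0, 0, -60], [-17, -46, -8, 0, 0, -60]]]' --claw 5.5

```text
clock: 7.05
position: [0.4337, -0.2782, 0.1257]
ee_rot: [-0.121, 0.697, -0.697, 0.12]
ft_force: [1.0, 0.0, 0.9]
grip_width: 0.641
```

```bash
python3 - <<'E'
from m import *
from scipy.spatial.transform import Rotation as Ro
for n,r in(("side",(300,120,390,190)),("top",(215,130,300,200))):
    c=cam(n); np.savez(f"{n}3.npz",**{k:c[k] for k in("pixels","depth","K","R","t")})
    if n=="side":
        a=c["pixels"][120:190,300:390]; cv2.imwrite("pics/side3.png",cv2.resize(a,None,fx=7,fy=7,interpolation=cv2.INTER_CUBIC))
        a=c["pixels"][215:320,220:330]; cv2.imwrite("pics/side3g.png",cv2.resize(a,None,fx=5.5,fy=5.5,interpolation=cv2.INTER_CUBIC))
    else: cv2.imwrite("pics/top3.png",c["pixels"])
    P=cloud(c); g=c["pixels"].max(2); q=dict(top=(225,140,290,205),side=(255,230,320,295))[n]
    m=np.zeros((400,640),bool); m[q[1]:q[3],q[0]:q[2]]=1; m&=(g<60)&(P[...,2]>.07)&(abs(P[...,1]-.182)<.02)&(abs(P[...,0]-.603)<.02); print(n,"cap",m.sum(),np.median(P[m],0).round(4))
o=manip.get_obs(); print(o["position"],Ro.from_quat(o["ee_rot"]).as_matrix()[:,2].round(3),o["joint_pos"].round(2),o["ft_force"],o["clock"])
E
```

```text
side cap 111 [0.6027 0.1859 0.0848]
top cap 84 [0.6031 0.1789 0.086 ]
[ 0.43464647 -0.27871847  0.12700648] [ 0.336 -0.942  0.002] [ 0.81  0.2  -0.36  1.86  0.08  1.09 -0.81] [-0.00079074 -0.0800059   0.10751192] 7.15
```

View pics/side3.png

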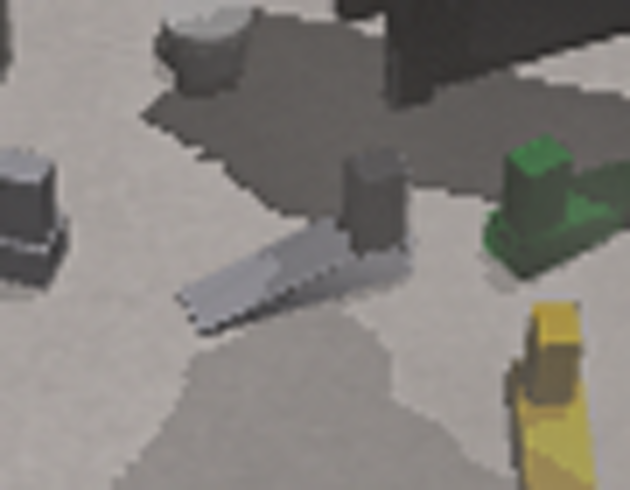

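View pics/top3.png

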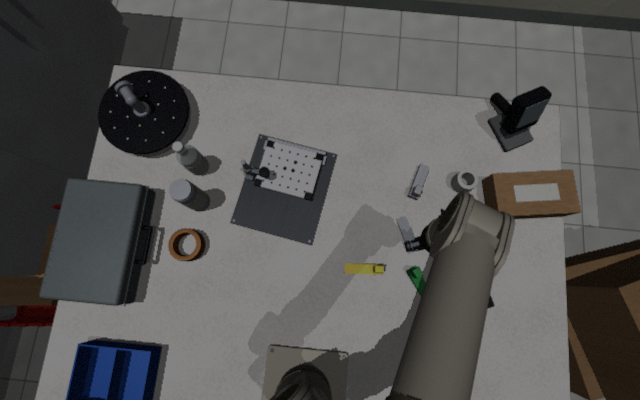

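View pics/side3g.png

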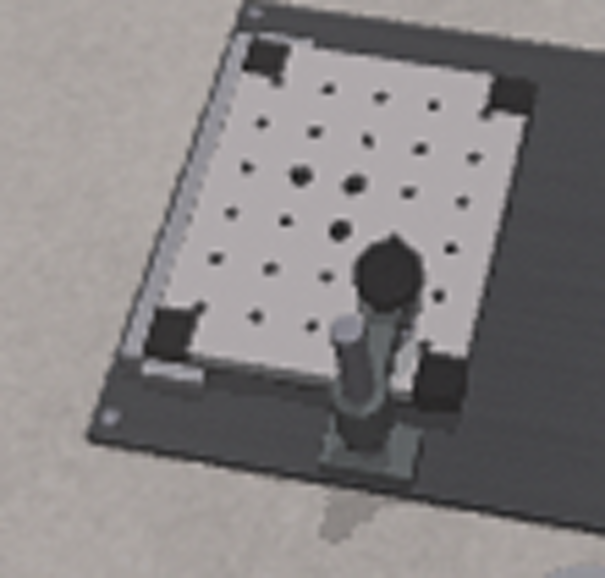

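Request:
arm_command --commands '[[[0, 0, -3, 0, 0, 0], [0, 0, -6, 0, 0, 0], [0, 0, -8, 0, 0, 0], [0, 0, -9, 0, 0, 0], [0, 0, -9.6, 0, 0, 0], [0, 0, -9.6, 0, 0, 0], [0, 0, -9.6, 0, 0, 0]]]'

```text
clock: 7.85
position: [0.4344, -0.279, 0.0305]
ee_rot: [0.12, -0.696, 0.697, -0.121]
ft_force: [-0.6, 0.2, 0.0]
grip_width: 0.642
```

```bash
python3 - <<'E'
from m import *
c=cam("side"); a=c["pixels"][120:190,300:390]; cv2.imwrite("pics/side4.png",cv2.resize(a,None,fx=7,fy=7,interpolation=cv2.INTER_CUBIC))
o=manip.get_obs(); print(o["position"],o["ft_force"],o["clock"])
E
```

```text
[ 0.43437793 -0.27898283  0.03049143] [0.41764469 0.11076776 0.07506702] 7.9
```

View pics/side4.png

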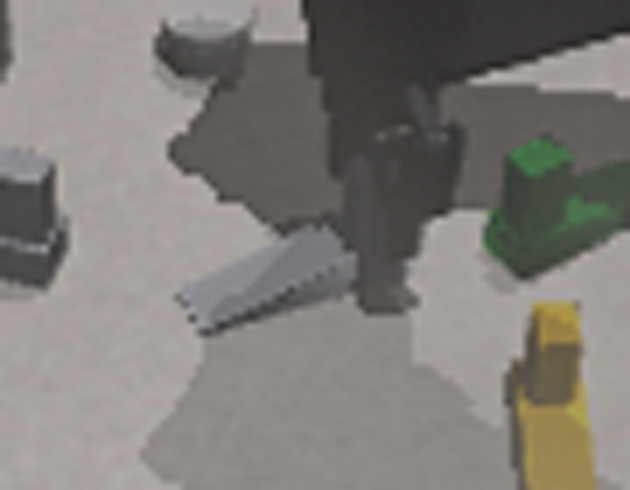

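Request:
arm_command --commands '[[[0, 0, 0, 0, 0, 0], [0, 0, 0, 0, 0, 0], [0, 0, 0, 0, 0, 0], [0, 0, 0, 0, 0, 0], [0, 0, 0, 0, 0, 0], [0, 0, 0, 0, 0, 0]]]' --claw 0 --newtons 50

```text
clock: 8.5
position: [0.4339, -0.2788, 0.0299]
ee_rot: [0.12, -0.697, 0.697, -0.12]
ft_force: [-1.1, 0.3, 5.8]
grip_width: 0.229
```

```bash
python3 - <<'E'
from m import *
c=cam("side"); a=c["pixels"][120:190,300:390]; cv2.imwrite("pics/side5.png",cv2.resize(a,None,fx=7,fy=7,interpolation=cv2.INTER_CUBIC))
o=manip.get_obs(); print(o["position"],o["ft_force"],o["grip_width"]*85,o["clock"])
E
```

```text
[ 0.43397169 -0.27883101  0.02989179] [-0.64973611 -0.03249819  5.37220616] 19.332794220699828 8.55
```

View pics/side5.png

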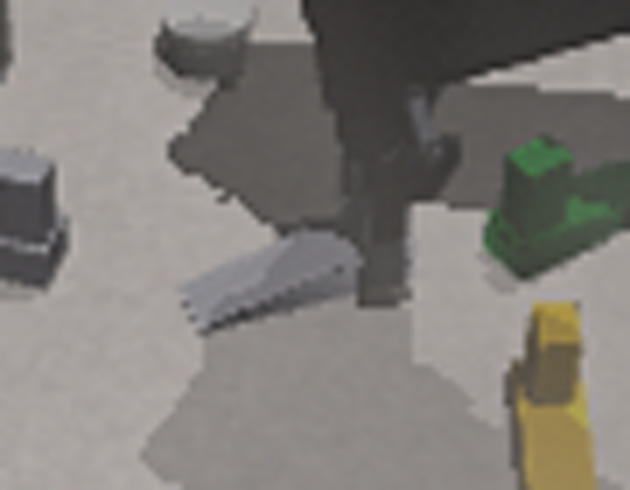

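Request:
arm_command --commands '[[[0, 0, 2, 0, 0, 0], [0, 0, 6, 0, 0, 0], [0, 0, 9, 0, 0, 0], [1.7, 42.6, 9, 0, 0, -29.8], [1.7, 42.6, 9, 0, 0, -29.8], [1.7, 42.6, 9, 0, 0, -29.8], [1.7, 42.6, 9, 0, 0, -29.8], [1.7, 42.6, 9, 0, 0, -29.8], [1.7, 42.6, 9, 0, 0, -29.8], [1.7, 42.6, 9, 0, 0, -29.8], [1.7, 42.6, 9, 0, 0, -29.8], [1.7, 42.6, 9, 0, 0, -29.8], [1.7, 42.6, 9, 0, 0, -29.8], [1.7, 42.6, 9, 0, 0, -29.8], [1.7, 42.6, 6, 0, 0, -29.8], [1.7, 42.6, 4, 0, 0, -29.8], [1.7, 42.6, 4, 0, 0, -29.8], [1.7, 42.6, 4, 0, 0, -29.8]]]'

```text
clock: 10.35
position: [0.4507, 0.1465, 0.0696]
ee_rot: [-0.063, -0.704, 0.704, 0.064]
ft_force: [0.6, -0.0, -2.1]
grip_width: 0.223
```

```bash
cat > look.py <<'E'
import sys
from m import *
from scipy.spatial.transform import Rotation as Ro
k=sys.argv[1]
for n,r in(("side",(230,205,370,320)),("top",(220,125,345,255))):
    c=cam(n); np.savez(f"{n}{k}.npz",**{q:c[q] for q in("pixels","depth","K","R","t")})
    a=c["pixels"][r[1]:r[3],r[0]:r[2]]; cv2.imwrite(f"pics/{n}{k}.png",cv2.resize(a,None,fx=4.5,fy=4.5,interpolation=cv2.INTER_CUBIC))
o=manip.get_obs(); M=Ro.from_quat(o["ee_rot"]).as_matrix(); print(o["position"].round(4),"jaw",np.degrees(np.arctan2(M[1,2],M[0,2])).round(2),"down",M[:,1].round(3),o["joint_pos"].round(2),o["ft_force"].round(2),o["grip_width"],o["clock"])
E
python3 look.py 6
```

```text
[0.4514 0.147  0.0704] jaw -100.29 down [ 0.002 -0.    -1.   ] [ 0.23  0.24 -0.69  2.    0.18  0.97 -2.31] [ 0.11  0.05 -1.47] 0.22209996074006583 10.45
```

View pics/side6.png

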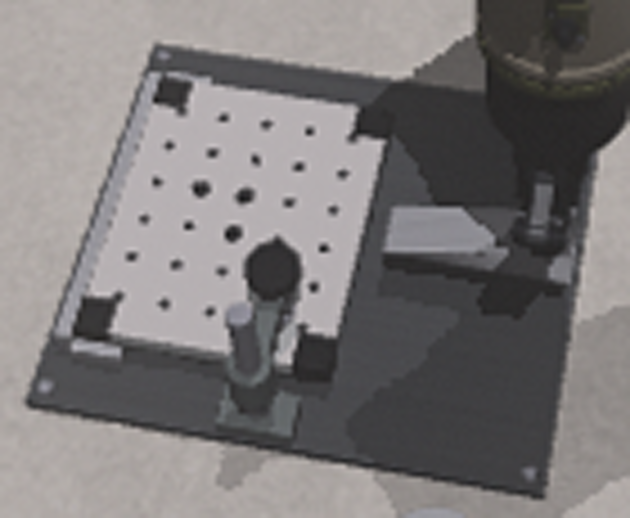

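View pics/top6.png

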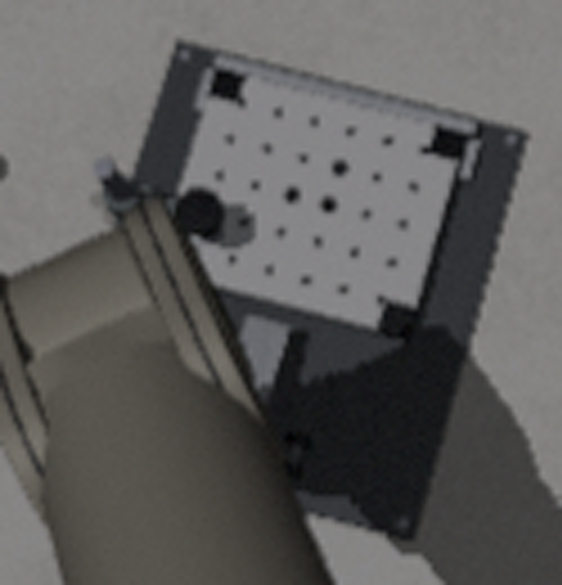

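```bash
cat > wm.py <<'E'
import sys
from m import *
S=dict(top=(.5591,.1254,-10.2),side=(.5584,.1303,-10.2))
k=sys.argv[1]
def toS(n,P):
    p=S[n];a=np.radians(p[2]);c,s=np.cos(a),np.sin(a); d=P-np.array([p[0],p[1],0]); return np.stack([c*d[...,0]+s*d[...,1],-s*d[...,0]+c*d[...,1],d[...,2]],-1)*1000
for n in("side","top"):
    c=dict(np.load(f"{n}{k}.npz")); Q=toS(n,cloud(c)); g=c["pixels"].max(2)
    m=(Q[...,2]>12)&(Q[...,2]<60)&(Q[...,0]>-100)&(Q[...,0]<-1)&(abs(Q[...,1])<35)&(g>(70 if n=="top" else 105))
    X=Q[m]; print(n,m.sum())
    for a in range(-100,0,10):
        q=X[(X[:,0]>=a)&(X[:,0]<a+10)]
        if len(q)>3: print("  x",a,"y",q[:,1].min().round(1),q[:,1].max().round(1),"z",np.median(q[:,2]).round(1),len(q))
    if len(X): print("  xmax",np.sort(X[:,0])[-5:].round(1))
    m=(Q[...,0]>20)&(Q[...,0]<60)&(Q[...,1]>40)&(Q[...,1]<135)&(Q[...,2]>140); print("  above post z min",Q[m][:,2].min() if m.any() else None)
E
python3 wm.py 6
```

```text
side 219
  x -90 y 10.1 14.3 z 55.6 5
  x -80 y -5.0 12.1 z 57.9 22
  x -70 y -11.6 12.4 z 55.4 29
  x -60 y -15.8 11.9 z 53.0 36
  x -50 y -17.6 12.7 z 50.8 38
  x -40 y -15.7 13.3 z 48.0 39
  x -30 y -15.6 13.4 z 45.6 38
  x -20 y -15.4 15.5 z 42.2 12
  xmax [-17.6 -17.4 -16.8 -16.6 -16.6]
  above post z min None
top 112
  x -60 y -13.1 0.7 z 56.2 13
  x -50 y -13.3 7.4 z 54.0 19
  x -40 y -12.8 16.5 z 50.5 31
  x -30 y -13.1 16.0 z 48.2 30
  x -20 y -12.4 15.7 z 44.8 17
  xmax [-16.1 -16.  -15.4 -14.7 -14.6]
  above post z min None
```

Request:
arm_command --commands '[[[0, 0, -1.5, 0, 0, 0], [0, 0, -2.5, 0, 0, 0], [0, 0, -3, 0, 0, 0], [0, 0, -3.2, 0, 0, 0], [0, 0, -3.3, 0, 0, 0], [0, 0, -3.3, 0, 0, 0], [0, 0, -3.3, 0, 0, 0]]]'

```text
clock: 11.15
position: [0.45, 0.1474, 0.0377]
ee_rot: [-0.062, -0.703, 0.705, 0.063]
ft_force: [-15.9, -5.4, 31.2]
grip_width: 0.225
```

```bash
python3 look.py 7; python3 wm.py 7
```

```text
[0.45   0.1473 0.0377] jaw -100.2 down [-0.001 -0.002 -1.   ] [ 0.2   0.29 -0.68  2.02  0.23  0.91 -2.35] [-15.03  -5.47  31.35] 0.23042625304845546 11.25
side 208
  x -90 y 10.5 14.4 z 25.6 11
  x -80 y -3.7 14.9 z 26.3 22
  x -70 y -13.5 14.3 z 23.8 30
  x -60 y -13.5 14.2 z 20.6 37
  x -50 y -17.6 14.4 z 19.4 38
  x -40 y -17.5 14.1 z 15.9 35
  x -30 y -16.8 14.1 z 14.6 30
  x -20 y -14.9 10.5 z 12.9 5
  xmax [-19.8 -19.7 -18.8 -18.8 -18.7]
  above post z min None
top 99
  x -60 y -13.0 -1.9 z 22.6 11
  x -50 y -13.2 7.8 z 20.6 22
  x -40 y -12.6 15.5 z 18.7 27
  x -30 y -12.7 16.5 z 16.0 27
  x -20 y -10.5 16.7 z 13.1 9
  xmax [-17.4 -17.1 -16.7 -16.7 -16.1]
  above post z min None
```

Request:
arm_command --commands '[[[0, 0, 0.08, 0, 0, 0], [0, 0, 0.08, 0, 0, 0], [0, 0, 0.08, 0, 0, 0]]]'

```text
clock: 11.55
position: [0.4505, 0.1475, 0.0377]
ee_rot: [-0.063, -0.704, 0.705, 0.063]
ft_force: [-6.9, -2.1, 14.1]
grip_width: 0.228
```

Request:
arm_command --commands '[[[0, 0, 0.04, 0, 0, 0], [0.5, -0.09, 0.04, 0, 0, 0], [1, -0.18, 0.04, 0, 0, 0], [1.5, -0.27, 0.04, 0, 0, 0], [2, -0.36, 0.04, 0, 0, 0], [2.5, -0.45, 0.04, 0, 0, 0], [3, -0.54, 0.04, 0, 0, 0], [3.44, -0.62, 0.04, 0, 0, 0], [3.44, -0.62, 0.04, 0, 0, 0], [3.44, -0.62, 0.04, 0, 0, 0]]]'

```text
clock: 12.55
position: [0.4857, 0.1417, 0.0378]
ee_rot: [0.063, 0.705, -0.704, -0.063]
ft_force: [1.6, 1.8, 3.0]
grip_width: 0.228
```

```bash
python3 look.py 8; python3 wm.py 8
```

```text
[0.4856 0.1417 0.0378] jaw -100.22 down [ 0.001  0.001 -1.   ] [ 0.2   0.35 -0.65  1.95  0.27  0.93 -2.33] [1.09 0.13 2.58] 0.2281390116144566 12.65
side 171
  x -100 y 4.6 15.5 z 31.7 5
  x -90 y 9.9 15.3 z 26.1 16
  x -50 y -0.1 15.4 z 27.4 21
  x -40 y -4.8 16.3 z 25.8 25
  x -30 y -13.7 14.8 z 23.2 34
  x -20 y -14.9 15.5 z 19.8 35
  x -10 y -16.1 14.9 z 18.1 32
  xmax [-3.  -2.5 -1.8 -1.6 -1.2]
  above post z min None
top 12
  x -10 y -12.1 -2.7 z 20.4 9
  xmax [-4.9 -4.3 -3.3 -3.3 -2.6]
  above post z min None
```

View pics/side8.png

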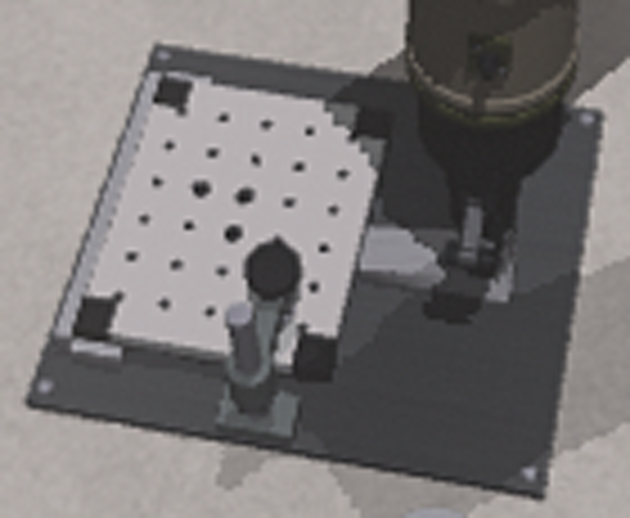

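Request:
arm_command --commands '[[[0.2, -0.035, 0, 0, 0, 0], [0.4, -0.07, 0, 0, 0, 0], [0.6, -0.106, 0, 0, 0, 0], [0.8, -0.142, 0, 0, 0, 0], [1.0, -0.178, 0, 0, 0, 0], [1.2, -0.214, 0, 0, 0, 0], [1.4, -0.25, 0, 0, 0, 0], [1.57, -0.28, 0, 0, 0, 0], [1.57, -0.28, 0, 0, 0, 0], [1.57, -0.28, 0, 0, 0, 0]]]'

```text
clock: 13.65
position: [0.4979, 0.1398, 0.0377]
ee_rot: [-0.061, -0.704, 0.705, 0.064]
ft_force: [-16.7, 2.5, 19.7]
grip_width: 0.226
```

```bash
python3 look.py 9; cat > dz.py <<'E'
import sys
from wm import *
E
cat > dz.py <<'E'
import sys
from m import *
S=dict(top=(.5591,.1254,-10.2),side=(.5584,.1303,-10.2))
def toS(n,P):
    p=S[n];a=np.radians(p[2]);c,s=np.cos(a),np.sin(a); d=P-np.array([p[0],p[1],0]); return np.stack([c*d[...,0]+s*d[...,1],-s*d[...,0]+c*d[...,1],d[...,2]],-1)*1000
for n in("side","top"):
    A=dict(np.load(f"{n}{sys.argv[1]}.npz"));B=dict(np.load(f"{n}{sys.argv[2]}.npz"));a=toS(n,cloud(A));b=toS(n,cloud(B))
    for ys,yl in(("R",(-85,-20)),("L",(-20,40)),("LL",(75,88))):
        m=(abs(a[...,2]-30)<5)&(abs(b[...,2]-33)<9)&(a[...,0]>4)&(a[...,0]<146)&(a[...,1]>yl[0])&(a[...,1]<yl[1])
        x=a[...,0][m]; d=(b[...,2]-a[...,2])[m]
        if m.sum()<30: print(n,ys,m.sum());continue
        l=np.polyfit(x,d,1)
        for _ in range(3):
            r=d-np.polyval(l,x);k=abs(r)<3*max(.3,np.median(abs(r))*1.5);l=np.polyfit(x[k],d[k],1)
        print(n,ys,m.sum(),"rise at front",np.polyval(l,0).round(2),"at back",np.polyval(l,150).round(2))
    g=B["pixels"].max(2); m=(g<60)&(b[...,2]>70)&(b[...,2]<100)&(abs(b[...,0]-35)<18)&(abs(b[...,1]-60)<18); print("  cap z",np.median(b[...,2][m]).round(1),m.sum())
E
python3 dz.py 8 9; python3 dz.py 7 8
```

```text
[0.4979 0.1398 0.0377] jaw -100.12 down [-0.005 -0.    -1.   ] [ 0.2   0.38 -0.64  1.91  0.28  0.94 -2.32] [-16.69   2.36  19.81] 0.22459002190953012 13.75
side R 986 rise at front 1.22 at back 0.06
side L 920 rise at front 1.22 at back -0.25
side LL 215 rise at front 1.16 at back 0.02
  cap z 84.6 111
top R 883 rise at front 0.87 at back 0.5
top L 656 rise at front 1.32 at back 0.13
top LL 53 rise at front 0.85 at back 0.47
  cap z nan 0
side R 993 rise at front -0.19 at back -0.21
side L 915 rise at front 0.01 at back 0.1
side LL 209 rise at front -0.4 at back 0.61
  cap z 84.5 111
top R 886 rise at front 0.71 at back -0.11
top L 734 rise at front 0.18 at back 0.36
top LL 77 rise at front -1.47 at back 0.49
  cap z nan 0
  return _methods._mean(a, axis=axis, dtype=dtype,
  ret = ret.dtype.type(ret / rcount)
  return _methods._mean(a, axis=axis, dtype=dtype,
  ret = ret.dtype.type(ret / rcount)
```

Request:
arm_command --commands '[[[0, 0, 0.04, 0, 0, 0], [0, 0, 0.07, 0, 0, 0], [0, 0, 0.07, 0, 0, 0], [0, 0, 0.07, 0, 0, 0], [0, 0, 0.07, 0, 0, 0]]]'

```text
clock: 14.25
position: [0.4982, 0.1396, 0.0378]
ee_rot: [-0.061, -0.704, 0.705, 0.064]
ft_force: [-11.6, 3.1, 8.7]
grip_width: 0.226
```

```bash
python3 look.py 10; python3 dz.py 8 10 2>/dev/null; python3 wm.py 10
```

```text
[0.4981 0.1396 0.0378] jaw -100.12 down [-0.004 -0.    -1.   ] [ 0.2   0.38 -0.64  1.91  0.28  0.94 -2.32] [-12.98   3.73   9.59] 0.22647727408453688 14.35
side R 988 rise at front 1.27 at back 0.04
side L 919 rise at front 1.21 at back 0.07
side LL 215 rise at front 1.75 at back -0.32
  cap z 84.7 109
top R 879 rise at front 1.01 at back 0.55
top L 651 rise at front 1.64 at back -0.36
top LL 52 rise at front -0.17 at back 1.2
  cap z nan 0
side 122
  x -80 y 9.3 15.8 z 26.6 20
  x -70 y 14.3 15.3 z 20.0 5
  x -40 y 2.6 15.6 z 27.3 14
  x -30 y -2.2 15.6 z 26.5 21
  x -20 y -9.8 14.1 z 22.7 30
  x -10 y -17.1 16.0 z 20.8 32
  xmax [-2.8 -2.2 -1.7 -1.5 -1.2]
  above post z min None
top 0
  above post z min None
```

View pics/side10.png

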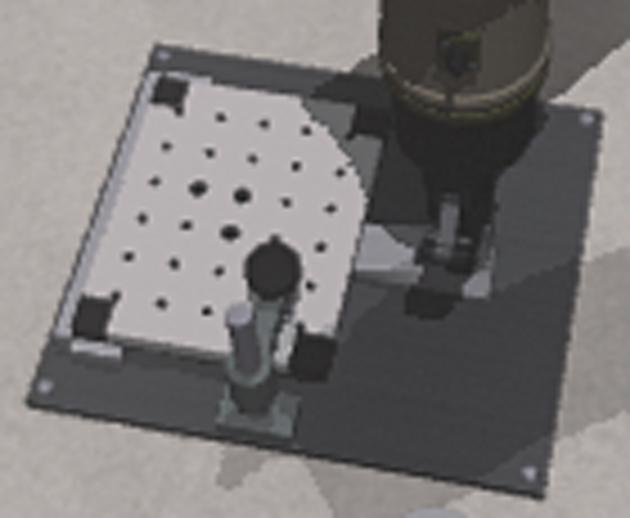

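Request:
arm_command --commands '[[[0.15, -0.027, 0, 0, 0, 0], [0.3, -0.053, 0, 0, 0, 0], [0.45, -0.08, 0, 0, 0, 0], [0.6, -0.106, 0, 0, 0, 0], [0.75, -0.133, 0, 0, 0, 0], [0.9, -0.16, 0, 0, 0, 0], [1.05, -0.186, 0, 0, 0, 0], [1.18, -0.21, 0, 0, 0, 0], [1.18, -0.21, 0, 0, 0, 0], [1.18, -0.21, 0, 0, 0, 0]]]'

```text
clock: 15.35
position: [0.5097, 0.1372, 0.0378]
ee_rot: [-0.061, -0.704, 0.705, 0.064]
ft_force: [-12.3, 1.9, 10.4]
grip_width: 0.226
```

```bash
python3 look.py 11; python3 dz.py 8 11 2>/dev/null
```

```text
[0.5097 0.1373 0.0378] jaw -100.14 down [-0.005 -0.001 -1.   ] [ 0.2   0.4  -0.64  1.88  0.28  0.95 -2.31] [-13.35   2.09  11.09] 0.22749165652241532 15.45
side R 975 rise at front 4.22 at back -0.01
side L 920 rise at front 4.36 at back -0.03
side LL 215 rise at front 4.31 at back 0.16
  cap z 84.5 109
top R 879 rise at front 4.24 at back 0.39
top L 550 rise at front 4.54 at back -0.09
top LL 27
  cap z nan 0
```

View pics/side11.png

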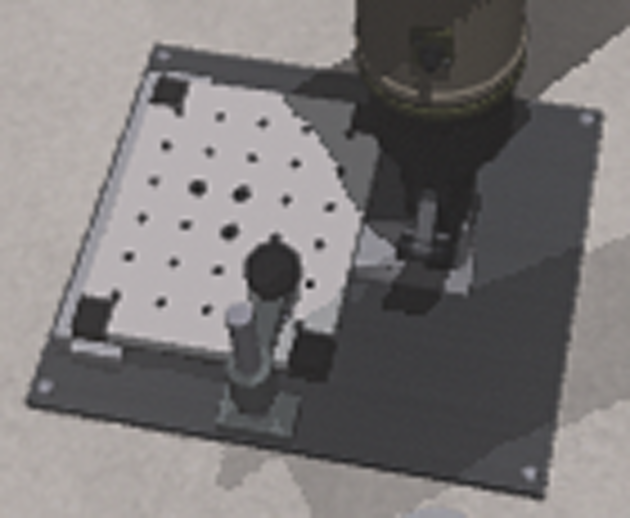

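Request:
arm_command --commands '[[[0.1, -0.018, 0, 0, 0, 0], [0.2, -0.036, 0, 0, 0, 0], [0.2, -0.036, 0, 0, 0, 0], [0.2, -0.036, 0, 0, 0, 0], [0.2, -0.036, 0, 0, 0, 0]]]'

```text
clock: 15.95
position: [0.5116, 0.1369, 0.0378]
ee_rot: [-0.061, -0.704, 0.705, 0.064]
ft_force: [-13.7, 2.3, 10.9]
grip_width: 0.228
```

```bash
python3 look.py 12; python3 dz.py 8 12 2>/dev/null; python3 dz.py 3 12 2>/dev/null;  python3 dz.py 11 12 2>/dev/null
```

```text
[0.5116 0.1369 0.0378] jaw -100.13 down [-0.005 -0.001 -1.   ] [ 0.2   0.4  -0.63  1.88  0.29  0.96 -2.31] [-12.7    2.24  11.1 ] 0.23072405494796358 16.05
side R 971 rise at front 4.69 at back -0.05
side L 922 rise at front 4.87 at back -0.33
side LL 215 rise at front 5.03 at back -0.36
  cap z 84.8 111
top R 875 rise at front 4.52 at back 0.47
top L 532 rise at front 5.07 at back -0.04
top LL 24
  cap z nan 0
side R 979 rise at front 4.68 at back -0.13
side L 915 rise at front 4.89 at back -0.49
side LL 210 rise at front 4.59 at back -0.05
  cap z 84.8 111
top R 878 rise at front 4.88 at back -0.05
top L 532 rise at front 5.34 at back 0.04
top LL 24
  cap z nan 0
side R 907 rise at front 1.01 at back -0.1
side L 845 rise at front 1.14 at back -0.57
side LL 195 rise at front 1.2 at back -0.47
  cap z 84.8 111
top R 668 rise at front 2.45 at back -0.11
top L 455 rise at front 2.26 at back 0.05
top LL 25
  cap z nan 0
```

View pics/side12.png

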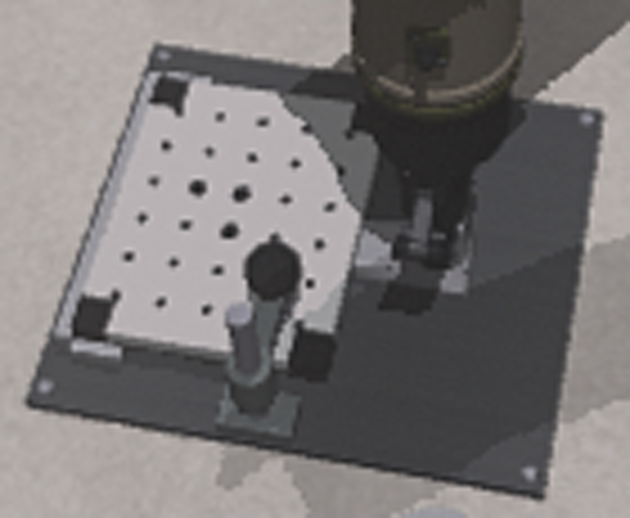

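View pics/top12.png

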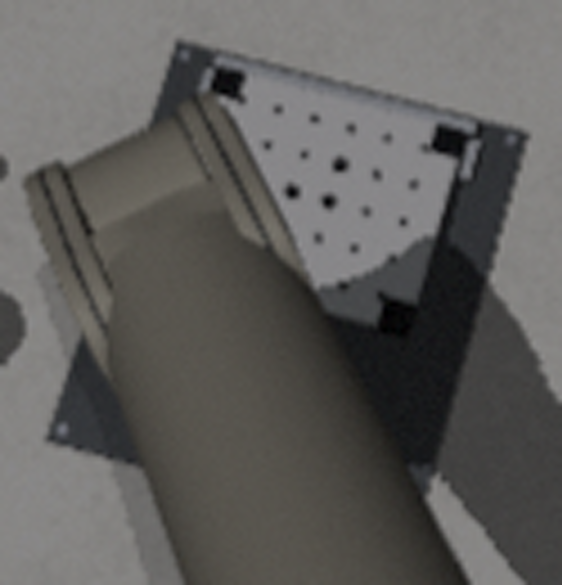

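```bash
python3 - <<'E'
from workcell import manip
o=manip.get_obs(); print(o["position"],o["ft_force"],o["grip_width"],abs(o["joint_velocities"]).max()); print(manip.hand_in())
E
```

```text
[0.51162791 0.13692404 0.03776768] [-12.69632006   2.24478568  11.09699004] 0.23072405494796358 0.0018925451747770746
the job is handed in; nothing more can be done
None
```

The panel's front edge is propped about 4.9 mm up on the wedge, and I handed the job in at about 16 s with the wedge still gripped.

- **Gauge:** I pushed the head straight down first. The fingertips stopped at 85.2 mm, and both cameras later put the cap at 84.8–86.0 mm, which means the foot is pressed in about 5 mm. The cap was still at 84.8 mm in the side camera at the end; by then the arm hid it from the top camera.
- **Wedge:** I took the tapered silver wedge by its handle, set it on the apron of the plate and slid it thin end first under the middle of the front edge. Its centre line is within about 2 mm of the middle.
- **Edge height:** In the last pictures the front edge had risen 4.5–5.3 mm, by about the same amount wherever I measured across it. The back edge had not lifted beyond the measuring noise (within 0.6 mm).
- **At hand-in:** The arm was still, with about 13 N on the tool along the slide and 11 N vertically.

Some checks disagreed or went less cleanly:

- **Camera offset:** The two cameras differed by about 5 mm in y. I used the mean to aim and each camera's own fit to measure.
- **Wedge travel:** The arm position alone predicted about 0.7 mm more lift than the cameras showed, so I relied on the cameras. The panel appears to have slid about 1 mm back onto its stop when the wedge first touched it.
- **Pressing force:** Setting the wedge on the plate briefly pressed it down with about 31 N. I eased that off before sliding.

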